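Swap the templates of two drill jigs and cap them

TASK

The two drill templates sit on the wrong jigs: swap them, setting one down on the cork mat on the way, so that the red template is on the red base and the blue one on the blue base, pushed fully down over the four pins. On top of them, over the same pins, lay the bright aluminium plate on the red jig and the pale wooden plate on the blue jig, flat and fully down. Leave the sanding block, the tack tin and the awl where they are.

Things in the scene. Friction and masses are not known exactly. Their poses are not given: they have to be found in the camera images.
- red_base: red drill jig base, screwed down, a slab 108 (x) by 74 (y) by 10 mm. Four steel pins, 8 mm thick, at x = +-35, y = +-17 mm, round-tipped, end 75 mm above the underside. They stand on two dark cross bars along y (18 by 64 mm), whose tops are 30 mm above the underside: there the first plate rests, a second on it at 45 mm. Origin: centre of the underside, on the saw top; z up.
- blue_base: blue drill jig base, screwed down, a slab 108 (x) by 74 (y) by 10 mm. Four steel pins, 8 mm thick, at x = +-35, y = +-17 mm, round-tipped, end 75 mm above the underside. They stand on two dark cross bars along y (18 by 64 mm), whose tops are 30 mm above the underside: there the first plate rests, a second on it at 45 mm. Origin: centre of the underside, on the saw top; z up.
- cork_mat: cork mat, fixed, 116 (x) by 84 (y) by 4 mm, empty: the free spot to park a template. Origin: centre of the underside, on the saw top; its upper face is 4 mm higher.
- red_template: red drill template with an oval of eight small steel bushings on top, 0.12 kg; at the start it sits on the pins of the blue base. A flat plate 96 (x) by 60 (y) by 15 mm with four 15 mm through holes at x = +-35, y = +-17 mm, which pass over the pins of either base; grip it from above across its 60 mm width; the same either way round. Origin: centre of the underside, z up.
- blue_template: blue drill template with two rows of four small steel bushings on top, 0.12 kg; at the start it sits on the pins of the red base. A flat plate 96 (x) by 60 (y) by 15 mm with four 15 mm through holes at x = +-35, y = +-17 mm, which pass over the pins of either base; grip it from above across its 60 mm width; the same either way round. Origin: centre of the underside, z up.
- metal_plate: very light, almost white aluminium clamping plate with one screw head in the middle, 0.2 kg, lying flat on the saw top. A flat plate 96 (x) by 60 (y) by 15 mm with four 15 mm through holes at x = +-35, y = +-17 mm, which pass over the pins of either base; grip it from above across its 60 mm width; the same either way round. Origin: centre of the underside, z up.
- wood_plate: pale wooden clamping plate with one screw head in the middle, 0.1 kg, lying flat on the saw top. A flat plate 96 (x) by 60 (y) by 15 mm with four 15 mm through holes at x = +-35, y = +-17 mm, which pass over the pins of either base; grip it from above across its 60 mm width; the same either way round. Origin: centre of the underside, z up.
- sanding_block: cork sanding block, 42 x 68 x 30 mm, loose; to be left alone. Origin: centre of the underside. (Between the left and right half of the work lies a long cream carton, fixed, slanting across, its top 0.155 m above the saw top: carry things over it.)
- tack_tin: small open blue tin of tacks, 55 mm across and 21 mm high, loose; to be left alone. Origin: centre of the underside.
- awl: scratch awl with a brown wooden handle, 28 x 166 x 28 mm (long side y), loose; to be left alone. Origin: centre of its outline, at the underside.
Mind the look-alikes: they are no part of the job. Of the things that look like the metal_plate, the larger one is meant.

How it is judged:
By the outcome, as a careful person would: the job done as asked, in the order asked, and still so for the second after the job is handed in, with the robot touching nothing.
It also fails if it takes over 136 s, if anything falls off the work surface, if the arm or the gripper's body presses on something with over 40 N, if the wrist force passes 120 N, or if a joint passes its speed limit or range.

ROBOT

A 6-joint arm with a two-finger parallel gripper is mounted at the origin on a cart in front of the work surface, level with it; the furniture and walls round the work are solid. World frame = base frame: x ahead of the robot, y to its left, z up, the work surface at z = 0. Lengths are in m, angles in rad, forces in N, time in s.
With the tool pointing down it reaches from about 0.35 to 0.975 m from the base axis. Payload 7.1 kg.
Tool frame: the origin (TCP) lies midway between the tips of the shut fingers; the grasp point (between the pads) lies 19 mm behind it; z points along the fingers, x is the direction in which the jaws open and shut, and the axes are right-handed (so a half turn about z gives the same grasp; the last joint's range is limited). The gripper opens to 88 mm and grips with 3 to 60 N. Pads are 20 mm wide; open, the fingers measure 115 mm over their backs; the gripper's body (75 mm by 178 mm) begins 61 mm behind the grasp point.
Start: joints at [1.198, 0.423, 1.63, -0, 1.089, -0.019], TCP at [0.217, 0.586, 0.2] pointing down, gripper open.
Joint ranges: [-3, 3], [-0.9, 2.11], [0.09, 2.58], [-1.31, 4.45], [0.11, 2.69], [-2.54, 2.54]. Speed limits (rad/s): [2.39, 2.39, 3.01, 3.14, 3.14, 3.14].

INTERFACE

Orientations are given as a unit quaternion [w, x, y, z].
In Python, from station import move_pose, movel, movej, command_gripper, wait, inverse_kinematics, read_camera, camera_info, MotionError, job_done, get_time, get_joint_pos, get_qvel, get_effort, get_tcp_pos, get_ee_rot, get_ft_force, get_ft_torque, get_grip_width gives the robot as it stands. Calls block until the motion is done:
- move_pose(position, orientation): joint-space move of the TCP to a pose.
- movel(position, frame=None, v=0.15, until_force=None): straight line of the TCP; frame=None keeps the orientation; v is the mean speed in m/s. With until_force (N) it stops when the force on the tool has changed by that much, and returns True; else False.
- movej(angles): joint-space move.
- command_gripper(opening): opening from 0.0 (shut) to 1.0 (fully open); the grip force is fixed at half the most; returns when the fingers have stopped.
- wait(seconds).
- inverse_kinematics(position, orientation): joint angles nearest the present ones, or None.
- read_camera(name): name is "scene" or "top" or "wrist"; returns the picture (400x640x3 uint8, red, green, blue); there is no depth.
- camera_info(name): a dict with "intrinsics" (3x3 intrinsics, pixels), "T" (4x4, takes a point from camera to world coordinates); the wrist camera has in their place "tool_from_camera" (4x4, takes a point from camera to tool coordinates, whose origin is the TCP and whose axes are the tool frame's). Camera axes: x right, y up, looking along -z (the intrinsics and any distortion apply to the point x, -y, -z); pixel columns grow to the right and rows downward; lengths in m; the calibration is good to about 2 mm. A picture is of the moment at which its call begins: read the wrist's pose just before it. camera_info takes no time and is no camera call.
A pose or a line that the arm cannot do raises MotionError and nothing moves.
- job_done(): hands the job in, once; it reports no verdict.
Readings, each from a call of its own:
- get_time(): time.
- get_joint_pos(): joint angles.
- get_qvel(): joint speeds.
- get_effort(): joint torques, N m.
- get_tcp_pos(): TCP position.
- get_ee_rot(): TCP orientation.
- get_ft_force(): force on the tool from outside, world axes, zero at the start.
- get_ft_torque(): the same for the moment, N m.
- get_grip_width(): opening from 0.0 (shut) to 1.0 (fully open).
Only numpy, scipy, OpenCV 4.12 (cv2) and the standard library are available. Lean on these libraries where they do the work, as an engineer would, in place of code of your own. Each camera call takes 0.05 s, during which the arm holds its last target.

## Working session

There is one attempt and no reset: what is moved stays moved. The work goes in short steps, each a Python script; the robot and the scene stay as the last script left them, time stands still between calls to the robot, and variables do not carry over. Pictures are saved under pics/ and viewed, and the job is handed in when it is done.

```bash
mkdir -p pics; ls
python3 - <<'E'
from station import *
import cv2
for n in ["scene","top"]:
    im=read_camera(n); cv2.imwrite(f"pics/{n}0.png",im[:,:,::-1])
    c=camera_info(n); print(n,c)
print(camera_info("wrist"),get_time(),get_ee_rot())
E
```

```text
pics
scene {'intrinsics': array([[412.22725661,   0.        , 318.82775127],
       [  0.        , 412.22725661, 193.25443471],
       [  0.        ,   0.        ,   1.        ]]), 'T': array([[ 0.69927188,  0.42214296, -0.57690047, -0.27385854],
       [-0.71461861,  0.43359144, -0.54892505, -0.75510878],
       [ 0.01841425,  0.79611167,  0.60486952,  0.85186993],
       [ 0.        ,  0.        ,  0.        ,  1.        ]])}
top {'intrinsics': array([[388.88205877,   0.        , 319.23406377],
       [  0.        , 388.88205877, 208.05204945],
       [  0.        ,   0.        ,   1.        ]]), 'T': array([[-0.00971671,  0.99503363, -0.09906396,  0.40634235],
       [-0.99971555, -0.00750869,  0.02263733, -0.01457209],
       [ 0.02178106,  0.09925574,  0.99482354,  1.06115941],
       [ 0.        ,  0.        ,  0.        ,  1.        ]])}
{'intrinsics': array([[283.68653473,   0.        , 322.76684286],
       [  0.        , 283.68653473, 200.96885754],
       [  0.        ,   0.        ,   1.        ]]), 'tool_from_camera': array([[ 9.99999721e-01, -6.54319323e-04, -3.59376198e-04,
        -1.10152809e-04],
       [-7.29005080e-04, -9.59593870e-01, -2.81387765e-01,
        -7.85682330e-02],
       [-1.60737745e-04,  2.81387948e-01, -9.59594079e-01,
        -1.84100644e-01],
       [ 0.00000000e+00,  0.00000000e+00,  0.00000000e+00,
         1.00000000e+00]])} 0.1 [ 3.69270099e-04  8.20519971e-01  5.71617456e-01 -5.69879623e-04]
```

View pics/scene0.png

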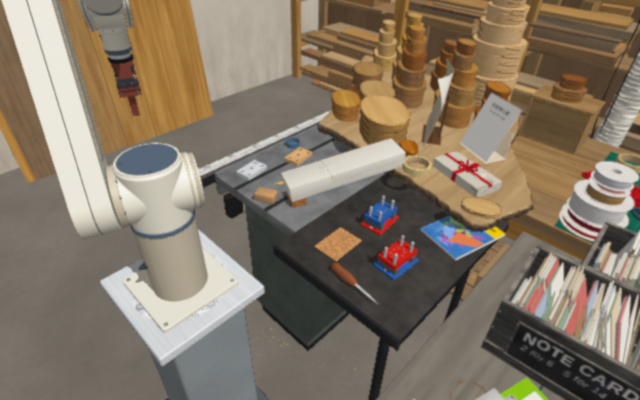

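View pics/top0.png

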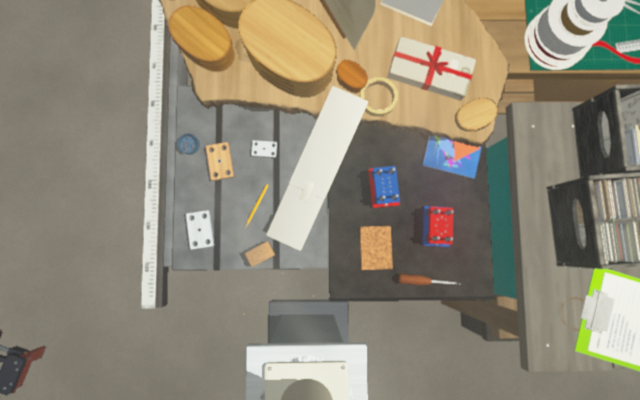

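Run:
```python
import cv2
im=cv2.imread("pics/top0.png")
cv2.imwrite("pics/tl.png",cv2.resize(im[120:280,165:295],None,fx=4.5,fy=3.7*4.5/4.5,interpolation=cv2.INTER_CUBIC) if 0 else cv2.resize(im[125:275,165:325],None,fx=4,fy=4,interpolation=cv2.INTER_CUBIC))
cv2.imwrite("pics/tr.png",cv2.resize(im[150:300,340:480],None,fx=4,fy=4,interpolation=cv2.INTER_CUBIC))
```

```text
(no output)
```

View pics/tl.png

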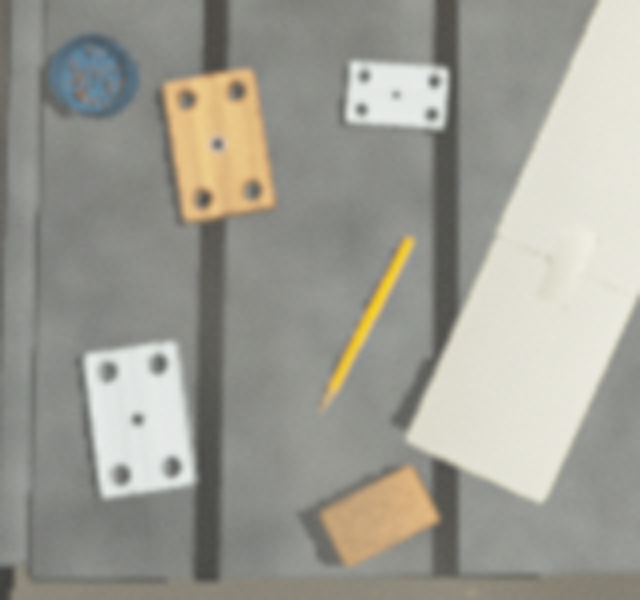

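View pics/tr.png

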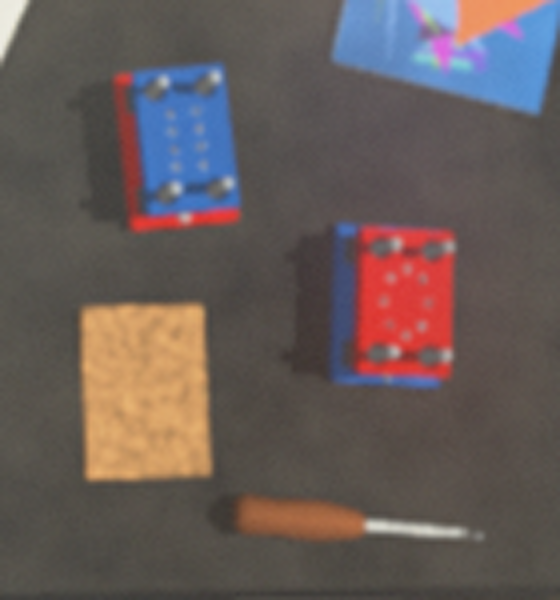

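```bash
cat > h.py <<'E'
from station import *
import numpy as np, cv2
from scipy.optimize import least_squares
from scipy.spatial.transform import Rotation as R
def cam(name):
    c=camera_info(name)
    K=np.array(c["intrinsics"])
    if name!="wrist": return K,np.array(c["T"])
    p=np.array(get_tcp_pos()); q=np.array(get_ee_rot())
    T=np.eye(4); T[:3,:3]=R.from_quat(q[[1,2,3,0]]).as_matrix(); T[:3,3]=p
    return K,T@np.array(c["tool_from_camera"])
def proj(K,T,P):
    C=(np.asarray(P)-T[:3,3])@T[:3,:3]
    return np.c_[K[0,2]+K[0,0]*C[:,0]/-C[:,2], K[1,2]-K[1,1]*C[:,1]/-C[:,2]]
def ray(K,T,uv,z):
    uv=np.atleast_2d(uv).astype(float)
    d=np.c_[(uv[:,0]-K[0,2])/K[0,0],-(uv[:,1]-K[1,2])/K[1,1],-np.ones(len(uv))]@T[:3,:3].T
    return T[:3,3]+d*((z-T[2,3])/d[:,2])[:,None]
def fit(K,T,uv,z,hx,hy):
    """uv any order of the 4 corners of a rectangle half sizes hx,hy at height z -> x,y,yaw,resid mm"""
    P=ray(K,T,uv,z)[:,:2]
    M=np.array([[hx,hy],[hx,-hy],[-hx,hy],[-hx,-hy]])
    c=P.mean(0); S=np.array([[1,1],[1,-1],[-1,1],[-1,-1]])
    idx=[int(np.argmin(((np.sign(M)*0+M)-(p-c))@((M-(p-c)).T).diagonal()*0 if 0 else np.linalg.norm(M-(p-c),axis=1))) for p in P]
    m=M[idx]
    f=lambda v:(m@np.array([[np.cos(v[2]),np.sin(v[2])],[-np.sin(v[2]),np.cos(v[2])]])+v[:2]-P).ravel()
    r=least_squares(f,[c[0],c[1],0])
    return r.x, np.linalg.norm(r.fun.reshape(-1,2),axis=1)*1e3, P
def q_of(yaw): # tool x along world angle yaw+90deg, pointing down
    a=yaw+np.pi/2
    return np.array([0,np.cos(a/2),np.sin(a/2),0])
def snap(name,fn=None):
    k=cam(name); im=read_camera(name)
    if fn: cv2.imwrite(fn,im[:,:,::-1])
    return k[0],k[1],im
E
cat > fit0.py <<'E'
from h import *
K,T=cam("top")
def L(uv): return (np.array(uv)+.5)/4-.5+[165,125]
def Rr(uv): return (np.array(uv)+.5)/4-.5+[340,150]
np.set_printoptions(precision=4,suppress=True)
for n,uv,z,hx,hy in [("metal",L([(84,352),(177,341),(197,486),(103,498)]),.015,.048,.03),
 ("metalholes",L([(108,371),(159,364),(121,474),(172,467)]),.015,.035,.017),
 ("wood",L([(163,85),(252,69),(275,207),(186,222)]),.015,.048,.03),
 ("woodholes",L([(187,98),(237,90),(203,198),(252,190)]),.015,.035,.017),
 ("mat",Rr([(81,307),(204,303),(212,474),(87,480)]),.004,.058,.042),
 ("bluetmpl",Rr([(131,73),(222,64),(241,209),(145,217)]),.045,.048,.03),
 ("redbasepins",Rr([(160,83),(212,78),(171,185),(225,182)]),.074,.035,.017),
 ("redtmpl",Rr([(358,228),(455,231),(452,378),(355,372)]),.045,.048,.03),
 ("bluebasepins",Rr([(393,242),(446,247),(388,349),(443,355)]),.074,.035,.017)]:
    r=fit(K,T,uv,z,hx,hy); print(n,r[0],np.degrees(r[0][2]),r[1])
E
python3 fit0.py
```

```text
metal [0.4557 0.2816 0.1418] 8.121908577871736 [2.6776 0.6239 2.5882 0.7975]
metalholes [0.4558 0.2818 0.1418] 8.125896312218682 [0.1735 0.4114 0.4716 0.0702]
wood [0.6413 0.2322 0.1757] 10.06778998162153 [0.7571 0.7583 0.8193 0.2594]
woodholes [0.6424 0.2317 0.1643] 9.415740104727234 [0.2793 0.1096 0.3389 0.3235]
mat [ 0.4035 -0.1921  0.0214] 1.2247073452406574 [0.1311 0.4443 0.5734 0.9674]
bluetmpl [ 0.5684 -0.2149  0.086 ] 4.924748966236044 [0.768  1.0959 2.2179 1.9838]
redbasepins [ 0.5693 -0.2141  0.0845] 4.839482776047346 [1.3913 1.1595 1.9211 0.8687]
redtmpl [ 0.46   -0.3576 -0.0596] -3.4145315474572535 [2.2882 2.4762 1.9254 2.1326]
bluebasepins [ 0.4609 -0.356  -0.0851] -4.878158809461631 [0.4212 0.7857 1.1706 0.9009]
```

Run:
```python
from h import *
move_pose([0.45,0.27,0.22],q_of(.14)); snap("wrist","pics/w_metal.png"); np.save("Tm.npy",cam("wrist")[1])
movel([0.63,0.23,0.22],v=.3); snap("wrist","pics/w_wood.png"); np.save("Tw.npy",cam("wrist")[1])
move_pose([0.56,-0.2145,0.22],q_of(.085)); snap("wrist","pics/w_red.png"); np.save("Tr.npy",cam("wrist")[1])
move_pose([0.45,-0.356,0.22],q_of(-.08)); snap("wrist","pics/w_blue.png"); np.save("Tb.npy",cam("wrist")[1])
print(get_time(),get_joint_pos(),get_tcp_pos())
ims=[cv2.imread(f"pics/w_{n}.png") for n in("metal","wood","red","blue")]
cv2.imwrite("pics/w4.png",cv2.resize(np.vstack([np.hstack(ims[:2]),np.hstack(ims[2:])]),(800,500),interpolation=cv2.INTER_AREA))
```

```text
4.925 [-6.87839689e-01  3.25451575e-01  1.72715829e+00  5.50138745e-04
  1.08884756e+00 -2.18038304e+00] [ 0.45104345 -0.35501526  0.22002346]
```

View pics/w4.png

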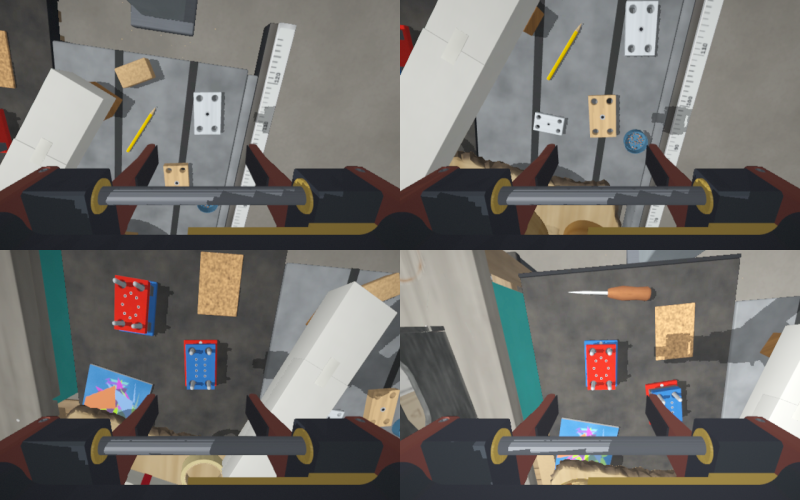

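Run:
```python
import cv2
for n,(r,c) in dict(metal=(125,285),wood=(130,270),red=(100+20,260),blue=(125,270)).items():
    im=cv2.imread(f"pics/w_{n}.png")
    cv2.imwrite(f"pics/c_{n}.png",cv2.resize(im[r:r+110,c:c+100],None,fx=5,fy=5,interpolation=cv2.INTER_CUBIC))
```

```text
(no output)
```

View pics/c_metal.png

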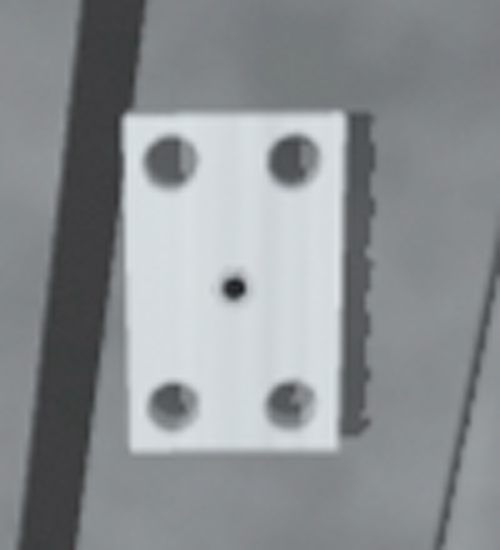

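View pics/c_wood.png

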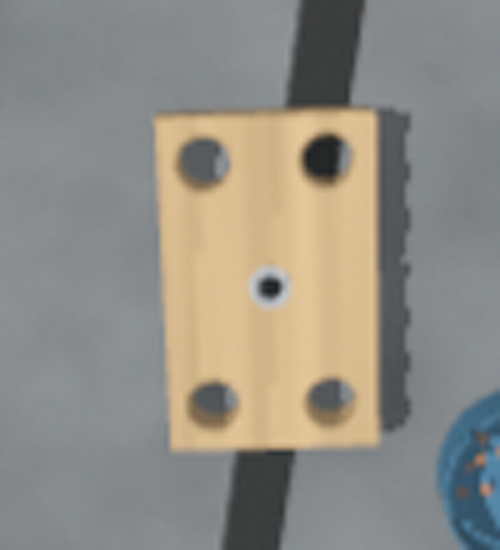

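View pics/c_red.png

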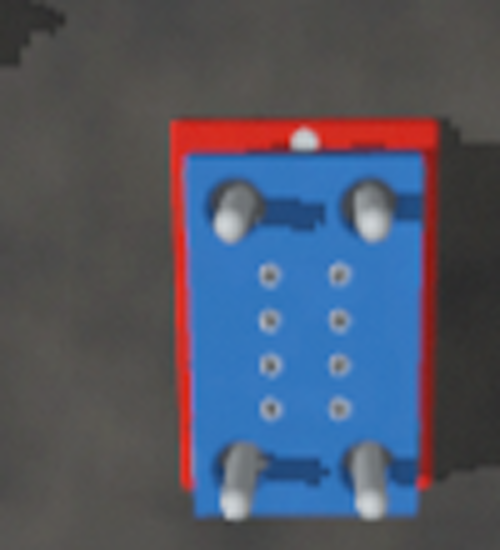

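View pics/c_blue.png

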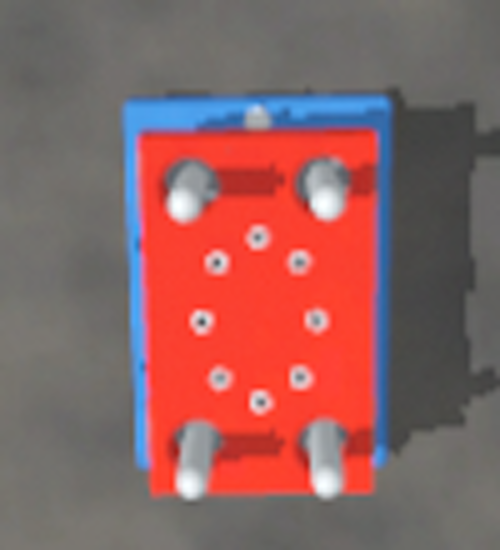

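```bash
cat > fit1.py <<'E'
from h import *
np.set_printoptions(precision=4,suppress=True)
K=cam("wrist")[0]
off=dict(m=(285,125),w=(270,130),r=(260,120),b=(270,125))
for n,k,uv,z,hx,hy in [
("metal","m",[(122,114),(346,112),(340,450),(130,452)],.015,.048,.03),
("metalh","m",[(170,162),(293,161),(173,405),(290,404)],.015,.035,.017),
("wood","w",[(155,116),(378,108),(381,442),(171,451)],.015,.048,.03),
("woodh","w",[(204,161),(327,158),(213,404),(330,401)],.015,.035,.017),
("bluetmpl","r",[(184,153),(424,153),(417,515),(195,515)],.045,.048,.03),
("redpins","r",[(229,222),(374,222),(236,504),(370,502)],.071,.035,.017),
("redslabtop2","r",[(172,120),(440,120),(431,488),(183,488)],.010,.054,.037),
("redtmpl","b",[(138,132),(377,131),(374,493),(152,494)],.045,.048,.03),
("bluepins","b",[(183,205),(329,204),(191,484),(327,484)],.071,.035,.017),
]:
    r=fit(K,np.load(f"T{k}.npy"),(np.array(uv)+.5)/5-.5+off[k],z,hx,hy); print(n,r[0],r[1])
E
python3 fit1.py
```

```text
metal [0.4561 0.2847 0.1523] [0.5787 0.4406 0.636  0.5526]
metalh [0.4557 0.2838 0.1495] [0.2879 0.2864 0.2849 0.3064]
wood [0.642  0.2347 0.1737] [0.2284 0.6122 0.4307 0.9899]
woodh [0.6418 0.2339 0.1665] [0.1458 0.127  0.1613 0.1442]
bluetmpl [ 0.5696 -0.2149  0.0894] [0.4552 0.2993 0.4396 0.3083]
redpins [ 0.5697 -0.2154  0.0906] [0.2804 0.2002 0.4823 0.3045]
redslabtop2 [ 0.5694 -0.2148  0.0877] [0.7608 0.8107 0.8157 0.87  ]
redtmpl [ 0.4608 -0.3568 -0.0667] [0.6637 0.2803 0.6486 0.2917]
bluepins [ 0.4616 -0.3574 -0.0701] [0.3077 0.2291 0.0343 0.2673]
```

```bash
cat >> h.py <<'E'
RED=(0.5697,-0.2152,0.0895); BLUE=(0.4613,-0.3573,-0.0700); MAT=(0.4035,-0.1921,0.0214)
METAL=(0.4558,0.2838,0.1495); WOOD=(0.6419,0.2339,0.168)
def goto(x,y,z,yaw):
    best=None
    for a in (yaw,yaw+np.pi):
        q=q_of(a); s=inverse_kinematics([x,y,z],q)
        if s is not None and (best is None or abs(s[5])<best[0]): best=(abs(s[5]),q)
    move_pose([x,y,z],best[1]); return best
def pick(p,zu,dz=.003,zt=.2):
    x,y,w=p
    command_gripper(1.0)
    goto(x,y,zt,w); wait(.2)
    movel([x,y,zu+.05],v=.25)
    hit=movel([x,y,zu+dz],v=.06,until_force=12)
    command_gripper(0.0); g=get_grip_width()
    movel([x,y,zt],v=.2)
    print("pick",hit,"grip mm",g*88,"after lift",get_grip_width()*88,"F",np.round(get_ft_force(),1),"t",get_time())
def place(p,zu,dz=.003,zt=.2,pre=.055,release=True):
    x,y,w=p
    goto(x,y,zt,w); wait(.3)
    movel([x,y,zu+pre+dz],v=.2); wait(.2)
    print("pre-place tcp",np.round(get_tcp_pos(),4))
    hit=movel([x,y,zu+dz-.0015],v=.05,until_force=10)
    print("place",hit,"tcp err mm",np.round((np.array(get_tcp_pos())-[x,y,zu+dz])*1e3,2),"F",np.round(get_ft_force(),1))
    if release:
        command_gripper(1.0); movel([x,y,zt],v=.2)
    print("t",get_time())
E
python3 - <<'E'
from h import *
pick(RED,.030)
place(MAT,.004)
goto(.44,-.33,.22,0); wait(.2)
snap("wrist","pics/a1.png"); snap("top","pics/a1t.png")
E
```

```text
pick False grip mm 0.39169541310509226 after lift 0.5933505238651353 F [-0.5  0.9  0. ] t 11.9917
pre-place tcp [ 0.4043 -0.1925  0.063 ]
place False tcp err mm [ 0.21 -0.09 -1.25] F [ 0.5 -0.5  0.1]
t 17.825
```

View pics/a1.png

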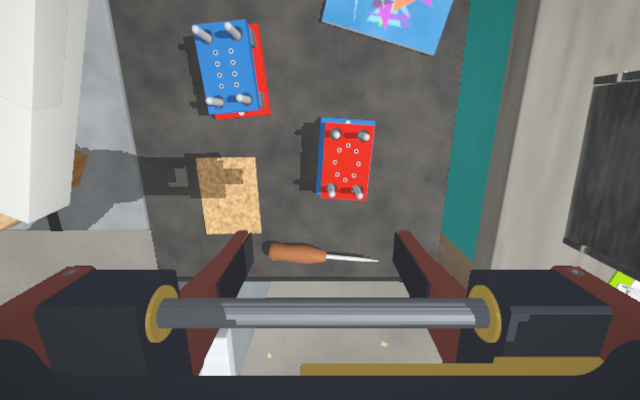

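Run:
```python
import cv2,numpy as np
a=cv2.imread("pics/a1t.png")[150:300,340:480];b=cv2.imread("pics/a1.png")[10:215,170:390]
cv2.imwrite("pics/a1c.png",np.hstack([cv2.resize(a,(373,400),interpolation=cv2.INTER_CUBIC),cv2.resize(b,(427,400),interpolation=cv2.INTER_CUBIC)]))
```

```text
(no output)
```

View pics/a1c.png

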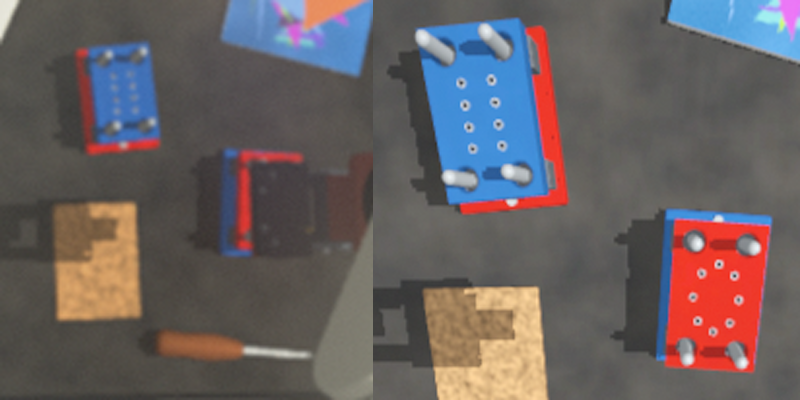

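Run:
```python
from h import *
x,y,w=MAT
for op in (1.0,.68):
    command_gripper(op)
    goto(x,y,.08,w-np.pi/2); wait(.2)
    movel([x,y,.03],v=.2); wait(.2)
    h=movel([x,y,-.03],v=.04,until_force=5)
    print(op,get_grip_width(),h,np.round(get_tcp_pos(),4),np.round(get_ft_force(),1),get_time())
    snap("wrist",f"pics/p{op}.png")
    movel([x,y,.08],v=.2)
```

```text
1.0 0.9994109008737999 True [ 0.4033 -0.192  -0.0186] [-0.9  0.4  7.4] 22.15
0.68 0.6802186062207071 True [ 0.4033 -0.192  -0.0186] [-1.5  0.8  7.2] 25.6333
```

View pics/p0.68.png

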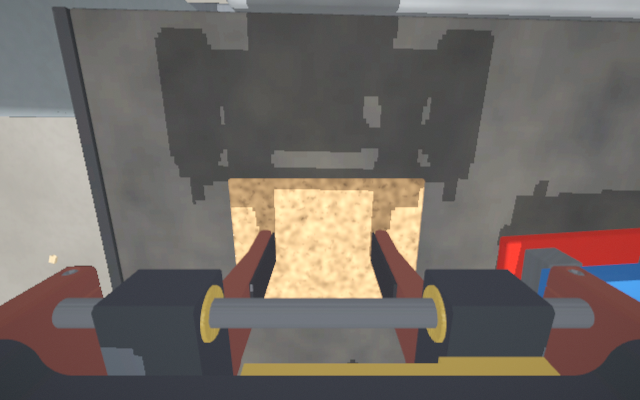

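Run:
```python
from h import *
x,y,w=MAT
# reconstruct cam pose at contact
c=camera_info("wrist");T=np.eye(4);q=np.array(get_ee_rot());T[:3,:3]=R.from_quat(q[[1,2,3,0]]).as_matrix();T[:3,3]=[.4033,-.192,-.0186]
T=T@c["tool_from_camera"];K=c["intrinsics"]
M=np.array([[a*.058,b*.042] for a in(1,-1) for b in(1,-1)]);Rw=np.array([[np.cos(w),-np.sin(w)],[np.sin(w),np.cos(w)]])
for dz in (0,.0226):
    T2=T.copy();T2[2,3]+=dz
    print(dz,proj(K,T2,np.c_[M@Rw.T+[x,y],np.full(4,.004)]).round(0).tolist())
T[:3,3]
# where would fingertip (tool x=+-.03..., z=0) project
Tc=np.array(c["tool_from_camera"])
for z in (0,-.0226,-.03): print(z,proj(K,Tc,[[.03,-.01,z],[-.03,-.01,z],[.03,.01,z]]).round().tolist())
```

```text
0 [[425.0, 182.0], [412.0, 306.0], [226.0, 182.0], [238.0, 305.0]]
0.0226 [[413.0, 174.0], [403.0, 286.0], [237.0, 174.0], [246.0, 286.0]]
0 [[368.0, 220.0], [281.0, 220.0], [367.0, 247.0]]
-0.0226 [[374.0, 233.0], [276.0, 233.0], [372.0, 262.0]]
-0.03 [[376.0, 238.0], [274.0, 238.0], [374.0, 268.0]]
```

```bash
sed -i 's/dz=.003/dz=-.0201/g' h.py
python3 - <<'E'
from h import *
pick(RED,.030)
snap("wrist","pics/b1.png"); snap("scene","pics/b1s.png")
E
```

```text
pick False grip mm 59.86974933629871 after lift 59.91537709468801 F [ 0.1  0.1 -1.5] t 32.175
```

View pics/b1.png

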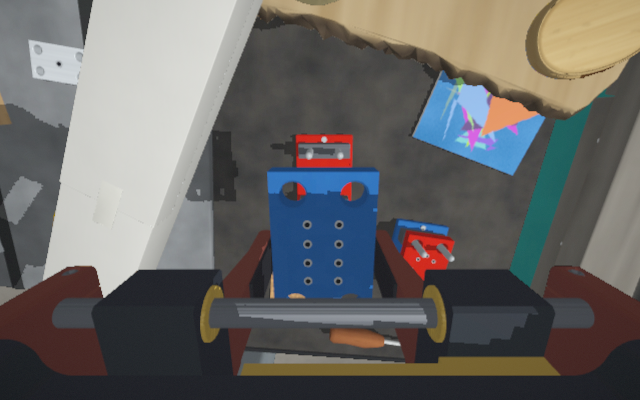

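Run:
```python
from h import *
im=cv2.imread("pics/b1.png");cv2.imwrite("pics/b1c.png",cv2.resize(im[160:300,255:395],None,fx=4,fy=4,interpolation=cv2.INTER_CUBIC))
c=camera_info("wrist");K=np.array(c["intrinsics"]);Tc=np.array(c["tool_from_camera"])
# expected corners & holes, far side is tool y negative
for s in(-1,):
  P=[[a,s*b,z] for z in (-.0351,-.0201) for a,b in((.03,.048),(-.03,.048),(.017,.035),(-.017,.035))]
  print(np.round((proj(K,Tc,P)+.5-[255,160])*4,0).tolist())
```

```text
[[502.0, 52.0], [51.0, 52.0], [401.0, 147.0], [152.0, 147.0], [482.0, 33.0], [70.0, 33.0], [390.0, 120.0], [162.0, 120.0]]
```

View pics/b1c.png

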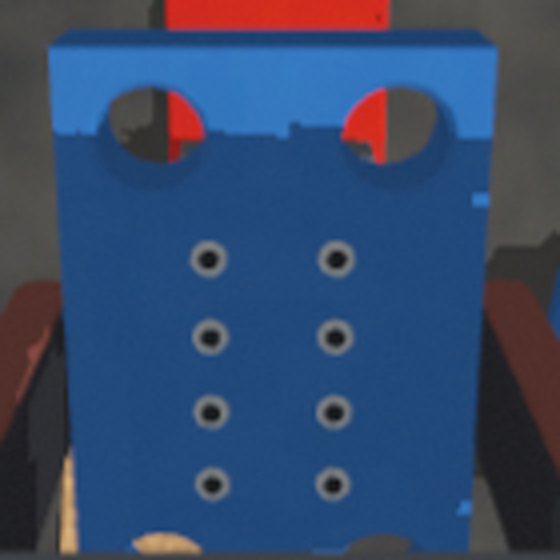

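```bash
python3 - <<'E'
from h import *
place(MAT,.004)
pick((0.4610,-0.3570,-0.0685),.030)
snap("wrist","pics/b2.png")
place(RED,.030,release=False)
snap("wrist","pics/b3.png"); snap("scene","pics/b3s.png")
E
python3 -c "
import cv2,numpy as np
a=cv2.imread('pics/b2.png');b=cv2.imread('pics/b3.png')
cv2.imwrite('pics/b23.png',np.hstack([a[100:400,140:540],b[100:400,140:540]]))"
```

```text
pre-place tcp [ 0.4043 -0.1925  0.0399]
place True tcp err mm [-0.37  0.19 -0.08] F [-1.   0.8  4.6]
t 37.3417
pick False grip mm 59.94392581333111 after lift 59.96915384281848 F [-1.2  1.4 -1.1] t 42.0917
pre-place tcp [ 0.5706 -0.2156  0.0663]
place True tcp err mm [-0.43  0.16  0.1 ] F [-0.9 -0.2  6.5]
t 45.2417
```

View pics/b23.png

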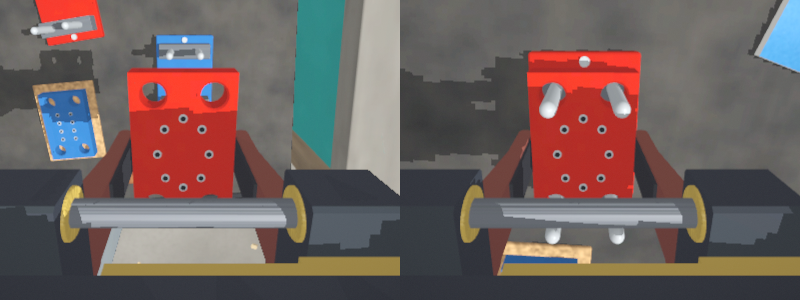

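Run:
```python
from h import *
command_gripper(1.0); movel([RED[0],RED[1],.2],v=.25)
goto(.43,-.2,.2,0); wait(.2)
K,T,im=snap("wrist","pics/c1.png"); np.save("Tc1.npy",T)
x,y,w=MAT
M=np.array([[a*.048,b*.03] for a,b in((1,1),(1,-1),(-1,-1),(-1,1))])@np.array([[np.cos(w),np.sin(w)],[-np.sin(w),np.cos(w)]])+[x,y]
P=proj(K,T,np.c_[M,np.full(4,.019)]); lo=P.min(0).astype(int)-12
print(P.round(1).tolist(),lo)
big=cv2.resize(im[lo[1]:lo[1]+110,lo[0]:lo[0]+110,::-1],None,fx=5,fy=5,interpolation=cv2.INTER_CUBIC)
cv2.polylines(big,[((P+.5-lo)*5).astype(int)],True,(255,255,255),1); cv2.imwrite("pics/c1c.png",big)
```

```text
[[292.7, 163.2], [339.2, 162.3], [339.5, 231.5], [296.1, 232.3]] [280 150]
```

View pics/c1c.png

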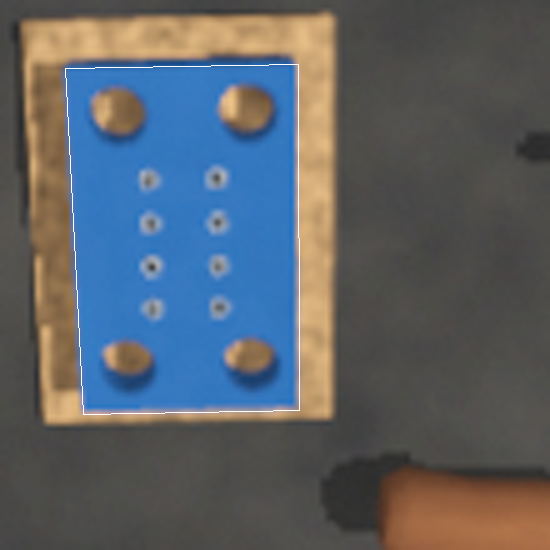

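View pics/c1.png

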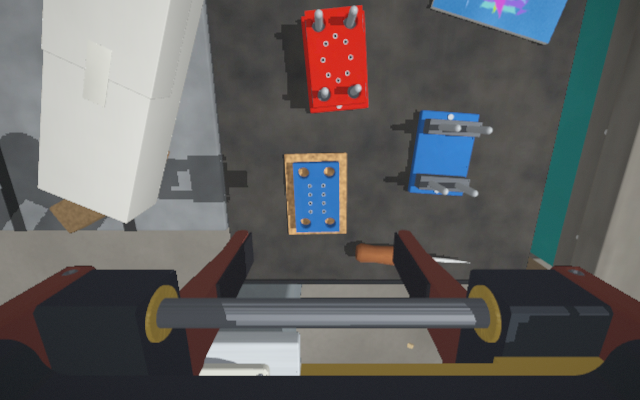

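```bash
python3 - <<'E'
from h import *
pick((MAT[0]+.001,MAT[1],MAT[2]),.004)
snap("wrist","pics/d1.png")
place(BLUE,.030,release=False)
snap("wrist","pics/d2.png")
E
python3 -c "
import cv2,numpy as np
a=cv2.imread('pics/d1.png');b=cv2.imread('pics/d2.png')
cv2.imwrite('pics/d12.png',np.hstack([a[100:400,140:540],b[100:400,140:540]]))"
```

```text
pick False grip mm 60.00301370167871 after lift 59.65875644413292 F [-0.2  0.2 -1.4] t 52.2583
pre-place tcp [ 0.4621 -0.3579  0.0663]
place True tcp err mm [-0.35  0.27  0.1 ] F [0.2 0.5 5.9]
t 55.4
```

View pics/d12.png

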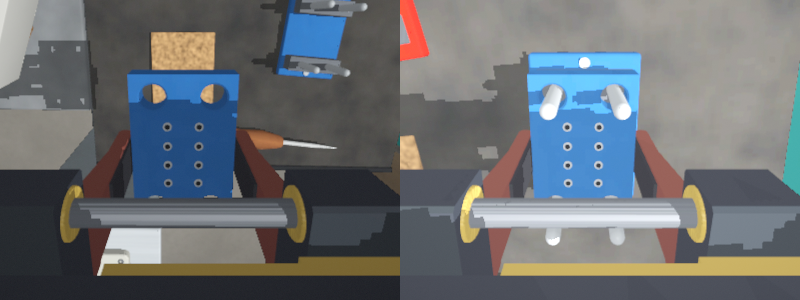

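```bash
python3 - <<'E'
from h import *
command_gripper(1.0); movel([BLUE[0],BLUE[1],.25],v=.25)
pick(METAL,0,zt=.25)
snap("wrist","pics/e1.png")
place(RED,.045,zt=.25,release=False)
snap("wrist","pics/e2.png")
E
python3 -c "
import cv2,numpy as np
a=cv2.imread('pics/e1.png');b=cv2.imread('pics/e2.png')
cv2.imwrite('pics/e12.png',np.hstack([a[100:400,140:540],b[100:400,140:540]]))"
```

```text
pick False grip mm 59.836423336269355 after lift 59.93669067776 F [ 0.9  0.2 -2.7] t 64.2167
pre-place tcp [ 0.5705 -0.2155  0.0812]
place True tcp err mm [-0.09  0.09 -0.37] F [-1.2  0.6  5.4]
t 68.7833
```

View pics/e12.png

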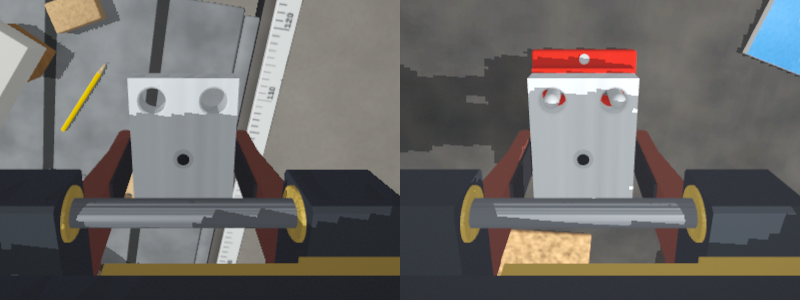

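```bash
python3 - <<'E'
from h import *
command_gripper(1.0); movel([RED[0],RED[1],.25],v=.25)
pick(WOOD,0,zt=.25)
snap("wrist","pics/f1.png")
place(BLUE,.045,zt=.25,release=False)
snap("wrist","pics/f2.png")
E
python3 -c "
import cv2,numpy as np
a=cv2.imread('pics/f1.png');b=cv2.imread('pics/f2.png')
cv2.imwrite('pics/f12.png',np.hstack([a[100:400,140:540],b[100:400,140:540]]))"
```

```text
pick False grip mm 59.65721416368643 after lift 59.79604285665608 F [ 0.2  1.1 -1.4] t 77.4
pre-place tcp [ 0.462  -0.3578  0.0811]
place True tcp err mm [-0.28  0.22 -0.42] F [-0.8  0.1  6.1]
t 82.2083
```

View pics/f12.png

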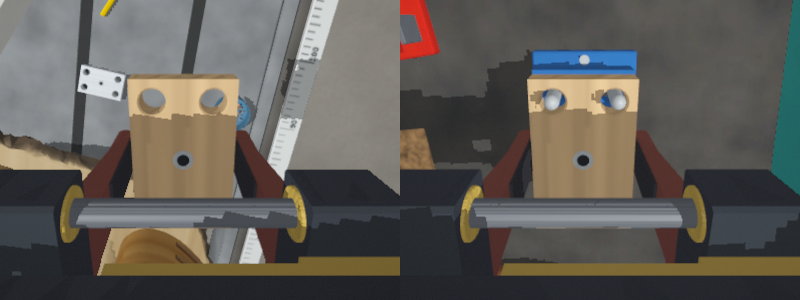

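Run:
```python
from h import *
command_gripper(1.0); movel([BLUE[0],BLUE[1],.25],v=.25)
goto(.43,-.27,.26,0); wait(.3)
K,T,im=snap("wrist","pics/g1.png"); np.save("Tg.npy",T)
goto(.25,.42,.25,0.5); wait(.2)
_,_,s=snap("scene","pics/g_s.png"); _,_,t=snap("top","pics/g_t.png")
print(get_time())
a=cv2.resize(s[170:310,270:510,::-1],(800,467),interpolation=cv2.INTER_CUBIC); cv2.imwrite("pics/g_sc.png",a)
cv2.imwrite("pics/g_tc.png",cv2.resize(t[110:300,165:485,::-1],(800,475),interpolation=cv2.INTER_CUBIC))
```

```text
87.5833
```

View pics/g1.png

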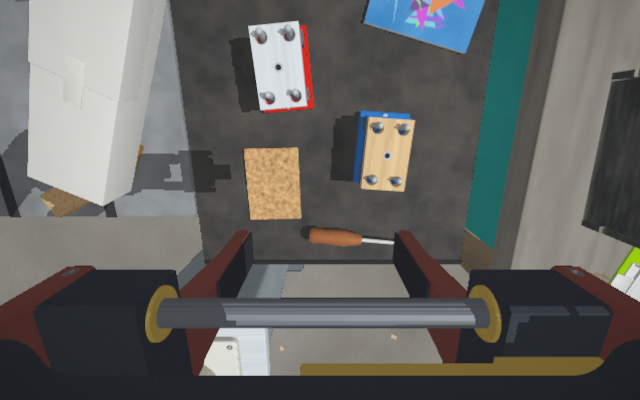

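View pics/g_sc.png

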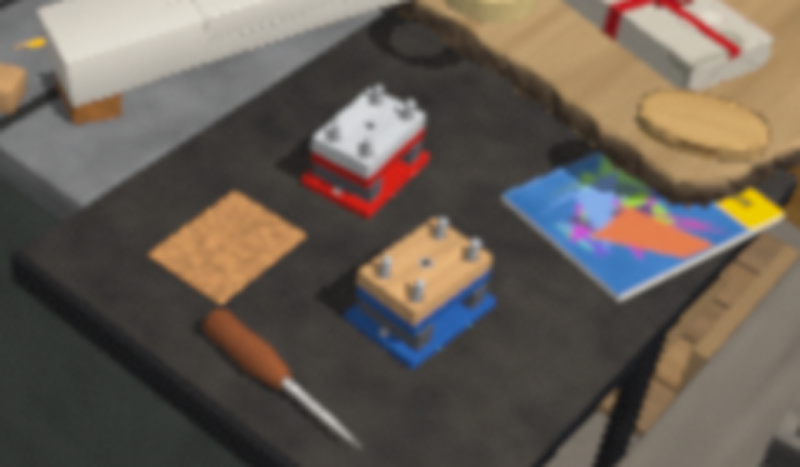

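View pics/g_tc.png

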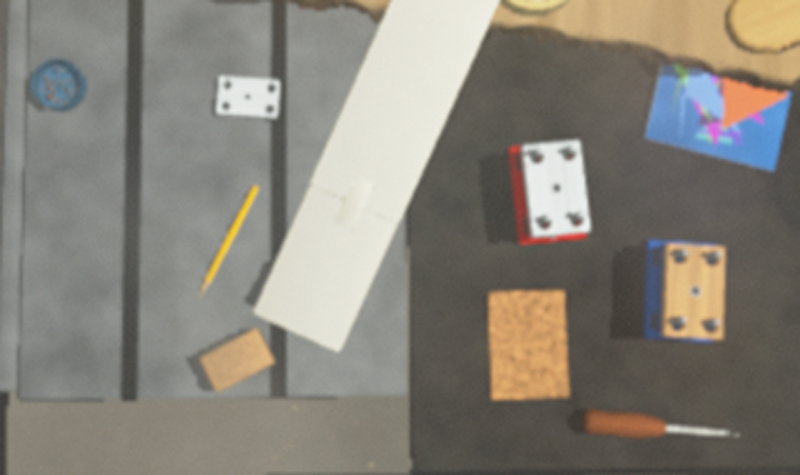

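Run:
```python
import cv2,numpy as np
a=cv2.imread("pics/top0.png").astype(int);b=cv2.imread("pics/g_t.png").astype(int)
d=np.abs(a-b).max(2)
for n,(r0,r1,c0,c1) in dict(block=(238,268,240,280),tin=(130,158,172,204),awl=(270,290,392,465)).items(): print(n,d[r0:r1,c0:c1].max())
from station import *
job_done(); print(get_time())
```

```text
block 6
tin 11
awl 8
the job is handed in; nothing more can be done
the job is handed in; nothing more can be done
```

The templates are swapped: red is on the red base and blue on the blue base, with the blue one parked on the cork mat on the way. The aluminium plate lies on the red jig and the wooden plate on the blue jig. I handed in shortly after the last clock reading of 87.6 s, out of 136 s.

**Problem on the way:** My first grip on the blue template closed on nothing and moved nothing. I tested the fingers against the mat and found the tips sit about 23 mm behind the stated TCP. I corrected for that, and every later grip read 59.7–60.0 mm on the 60 mm plates.

**Last checks:**
- All four placings on the jigs stopped at contact, within 0.5 mm of the expected seated height, with contact forces of about 5–7 N.
- The final wrist, scene and top pictures show both stacks flat, with all four pins through each, and the mat empty.
- In the top picture, the sanding block, tack tin and awl show no change from the start.
- No check failed after the grip correction.

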